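Slide the gauge disc home along the rail

ROBOT

A 7-joint arm with a two-finger parallel gripper is mounted at the origin on a cart in front of the work surface, level with it; the furniture and walls round the work are solid. World frame = base frame: x ahead of the robot, y to its left, z up, the work surface at z = 0. Lengths are in mm, angles in rad, forces in N, time in s.
With the tool pointing down it reaches from about 400 to 875 mm from the base axis. Payload 6.5 kg.
Tool frame: the origin (TCP) lies at the very end of the fingers, on their centre line; the grasp point (between the pads) lies 19 mm behind it; z points along the fingers, x is the direction in which the jaws open and shut, and the axes are right-handed (so a half turn about z gives the same grasp; the last joint's range is limited). The gripper opens to 85 mm and grips with 20 to 120 N. Pads are 22 mm wide; open, the fingers measure 114 mm over their backs; the gripper's body (76 mm by 85 mm) begins 54 mm behind the grasp point. The pads swing forward as they close: fully open they stand 13 mm farther back than shut.
Start: joints at [-1.284, 0.536, -0.004, 1.538, 0.003, 1.067, -0.071], TCP at [224.588, 609.959, 206.39] pointing down, gripper open.
Joint ranges: [-2.7, 2.7], [-0.37, 2.16], [-1.27, 1.26], [0.24, 2.4], [-1.31, 4.45], [0.19, 1.91], [-2.76, 2.76]. Speed limits (rad/s): [2.39, 2.39, 3.14, 3.14, 3.14, 3.14, 3.14].

INTERFACE

Orientations are given as a 3x3 rotation matrix whose columns are the frame's x, y, z axes.
In Python, from bench import bot gives the robot as it stands.
- The arm moves only by the tool move_arm, never from a script. Its argument "increments" is one flat list of numbers, 7 for each row, row after row: the gripper command: -1 is shut, 1 is fully open, values between are in proportion, then the shift along the tool's x, y, z in m, then the turn, a rotation vector about the tool's x, y, z in rad. A call has 1 to 8 rows; each row is the pose to reach, as a shift and turn from the pose commanded when the call began, along the tool's axes at that moment; what a row does not reach only later rows make up. A row lasts 1/12 s, in which the tool goes at most 41.7 mm and 7.16 degrees, less where a joint would pass 70% of its speed; a pose out of reach is approached as far as the arm can. A call with a gripper value outside its range is refused whole. The fingers move at their own pace and stop on an object; the grip force is fixed at half the most. Time passes only in rows, so rows that repeat a pose let the fingers close. It gives the time, the measured TCP pose, the force and the opening at its end, in the units of the state.
- bot.observe(): the state, without advancing time (a new reading comes with each control period).
- bot.get_image(name): name is "scene" or "side" or "wrist"; returns the picture (400x640x3 uint8, red, green, blue); there is no depth.
- bot.get_calibration(name): a dict with "K" (3x3 intrinsics, pixels), "rvec" (rotation vector, rad) and "tvec" (3), from world to camera coordinates, as OpenCV has them; the wrist camera has in their place "T_tool_cam" (4x4, takes a point from camera to tool coordinates, whose origin is the TCP and whose axes are the tool frame's). Camera axes: x right, y down, z forward; pixel columns grow to the right and rows downward; lengths in mm; the calibration is good to about 2 mm. The wrist camera is an equidistant fisheye: a pixel r from the principal point sees the ray r / f radians off the axis. A picture is of the moment at which its call begins: read the wrist's pose just before it. get_calibration takes no time and is no camera call.
- bot.close_job(): hands the job in, once; it reports no verdict.
The state is a dict: "clock": time; "joints": joint angles; "dq": joint speeds; "tau": joint torques, N m; "tcp_pos": TCP position; "tool_rot": TCP orientation; "force": force on the tool from outside, world axes, zero at the start; "torque": the same for the moment, N m; "finger_gap": opening from 0.0 (shut) to 1.0 (fully open).
Only numpy, scipy, OpenCV 4.12 (cv2) and the standard library are available. Lean on these libraries where they do the work, as an engineer would, in place of code of your own. Each camera call takes 0.05 s, during which the arm holds its last target.

TASK

Using only the fingertips, push the steel gauge disc across the aluminium jig until it touches the long dark rail, then, keeping it against the rail, slide it along into the corner pocket at the end with the green tag, fully home against both the rail and the end stop. Push it only: do not lift, tip or carry it, and do not disturb the other things on the bench. Finish with the hand clear of everything.

Things in the scene. Friction and masses are not known exactly. Their poses are not given: they have to be found in the camera images.
- steel_disc: brown-grey steel gauge disc, 35 mm in diameter, 8 mm thick, about 55 g, lying flat and loose on the jig's bed near the middle of its length; origin at the centre of its underside
- jig: flat aluminium sliding jig fixed to the bench, 125 mm (its x) by 310 mm (its y), turned a little about the vertical. Origin on the bench under its centre, z up. The bed's flat top is at z = 14 mm; rail, stops and lips rise 10 mm above it (to z = 24 mm). The front (-x) edge has no wall
- rail_face (a point): middle of the foot of the rail's guiding face, at (45, 0, 14) mm in the jig's frame, axes as the jig's. The long dark steel rail runs the jig's whole length along y; its face looks to -x. A disc touching it has its centre at x = 27.5 mm in the jig's frame
- left_pocket (a point): where the disc's underside centre lies when fully home in the pocket at the jig's +y end: (27.5, 117.5, 14) mm in its frame. The end stop's face is at y = 135 mm, from x = -14 mm to the rail; a short lip parallel to the rail (x -8 to +4 mm, y 106 to 136 mm) makes the pocket 41 mm wide, open only along the rail; 6 mm of a disc that is home stand out past the lip
- right_pocket (a point): the same at the -y end, a mirror image: (27.5, -117.5, 14) mm in the jig's frame
- green_tag: small flat green plate, 36 x 15 x 3 mm, fixed on top of the end stop of the wanted pocket, at x = 27.5 mm and y = +145 or -145 mm in the jig's frame (either end, it changes); origin at the centre of its underside. The disc fully home is 27.5 mm from it, horizontally
- yellow_tag: small flat yellow plate of the same size on the end stop of the other pocket
- talc_pot: white pot with a green lid, 66 mm across, 78 mm tall, origin at the centre of its underside; a bystander, leave it alone
- grease_tin: small tin with a red lid, 55 mm across, 50 mm tall, origin at the centre of its underside; a bystander, leave it alone
- masking_tape: roll of cream masking tape lying flat, 104 mm across, 24 mm tall, origin at the centre of its underside; a bystander, leave it alone
- lot_stamp: wooden hand stamp, 43 x 61 x 51 mm, origin at the centre of its underside; a bystander, leave it alone
- ink_pad: grey ink pad box, 71 x 95 x 19 mm, origin at the centre of its underside; a bystander, leave it alone
- oil_bottle: cream bottle with a red spout, 42 mm across, 150 mm tall, origin at the centre of its underside; a bystander, leave it alone
- white_cap: white plastic bottle cap, 26 mm across, 15 mm tall, origin at the centre of its underside; a bystander, leave it alone

How it is judged:
By the outcome, as a careful person would: the job done as asked, in the order asked, and still so for the second after the job is handed in, with the robot touching nothing.
It also fails if it takes over 45 s, if anything falls off the work surface, if the arm or the gripper's body presses on something with over 40 N, if the wrist force passes 120 N, or if a joint passes its speed limit or range.

## Working session

There is one attempt and no reset: what is moved stays moved. The work goes in short steps, Python scripts to look and compute and a tool call to move; the robot and the scene stay as the last step left them, time stands still between calls to the robot, and variables do not carry over. Pictures are saved under pics/ and viewed, and the job is handed in when it is done.

Besides the shell and the picture viewer there is one more tool, called in YAML: its name, and indented under it one key for each argument. move_arm: Moves the arm, as the interface text tells. Its arguments: {"type":"object","properties":{"increments":{"type":"array"}},"required":["increments"]}

```bash
mkdir -p pics; ls
python3 - <<'E'
from bench import bot
import cv2
s=bot.observe();print(s['clock'],s['tcp_pos'],s['tool_rot'],s['finger_gap'],s['force'])
for n in['scene','side','wrist']:
    cv2.imwrite(f'pics/{n}0.png',bot.get_image(n)[:,:,::-1])
    print(n,bot.get_calibration(n))
E
```

```text
pics
0.0 [224.42179891 609.32514199 205.54473284] [[ 3.45471588e-01  9.38429109e-01 -4.33723707e-04]
 [ 9.38427677e-01 -3.45471823e-01 -1.64785246e-03]
 [-1.69623204e-03  1.62267877e-04 -9.99998548e-01]] 1.0021367525409497 [0.26956545 0.50575748 0.42559922]
scene {'K': array([[395.65155526,   0.        , 317.23230466],
       [  0.        , 395.65155526, 208.16056946],
       [  0.        ,   0.        ,   1.        ]]), 'rvec': array([ 2.15244182, -0.67009804,  0.33090823]), 'tvec': array([-444.17286333,  262.18328893,  943.07385271])}
side {'K': array([[399.71727278,   0.        , 318.10868131],
       [  0.        , 399.71727278, 202.00499912],
       [  0.        ,   0.        ,   1.        ]]), 'rvec': array([ 2.09271777, -0.1844003 ,  0.08599154]), 'tvec': array([-552.16426657,  115.73196566, 1092.30658195])}
wrist {'K': array([[309.70691629,   0.        , 315.84800859],
       [  0.        , 309.70691629, 198.47366689],
       [  0.        ,   0.        ,   1.        ]]), 'T_tool_cam': array([[ 9.99999980e-01,  3.06600185e-05, -1.99795102e-04,
        -4.29991672e-01],
       [ 2.52687817e-05,  9.61713878e-01,  2.74055499e-01,
        -6.93892674e+01],
       [ 2.00548269e-04, -2.74055498e-01,  9.61713857e-01,
        -1.67825319e+02],
       [ 0.00000000e+00,  0.00000000e+00,  0.00000000e+00,
         1.00000000e+00]])}
```

View pics/scene0.png

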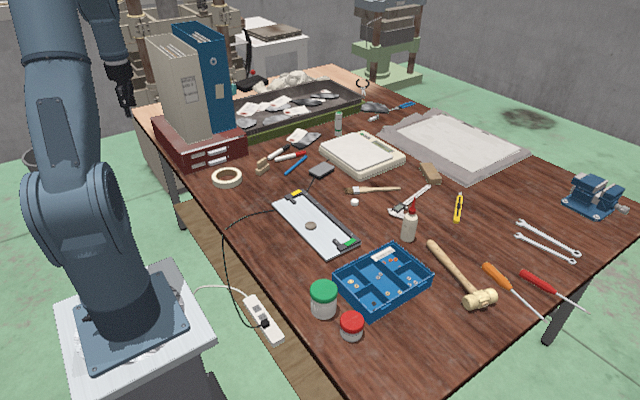

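View pics/side0.png

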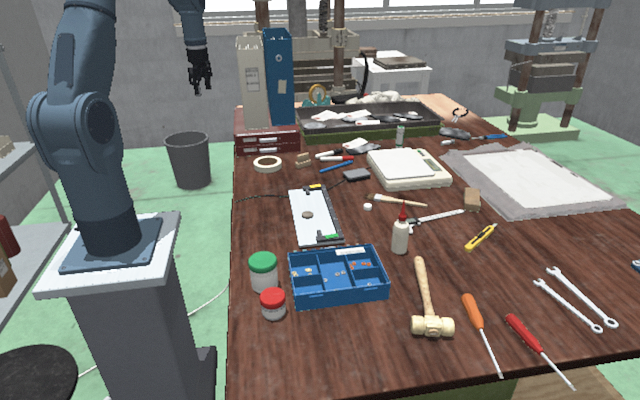

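View pics/wrist0.png

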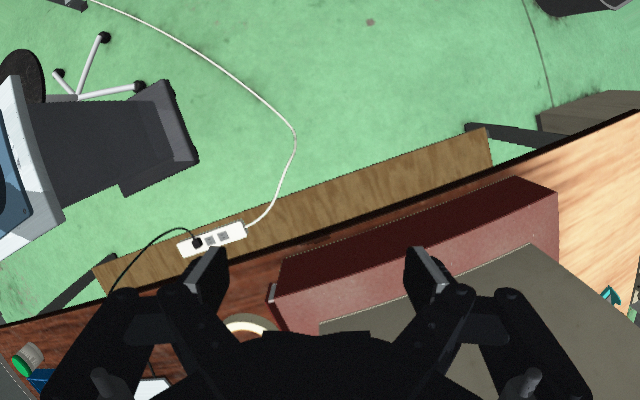

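The jig is mid-left, with its green tag at the near (-y) end at scene px (347,243) and the disc at about (310,226). The hand is above the brown file rack. Next I'll enlarge the jig.

Run:
```python
import cv2,numpy as np
a=cv2.imread('pics/scene0.png')[170:270,255:375]
b=cv2.imread('pics/side0.png')[170:260,270:360]
cv2.imwrite('pics/z1.png',cv2.resize(a,None,fx=6,fy=6,interpolation=cv2.INTER_CUBIC)[:600])
cv2.imwrite('pics/z2.png',cv2.resize(b,None,fx=6.5,fy=6.5,interpolation=cv2.INTER_CUBIC))
```

```text
(no output)
```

View pics/z1.png

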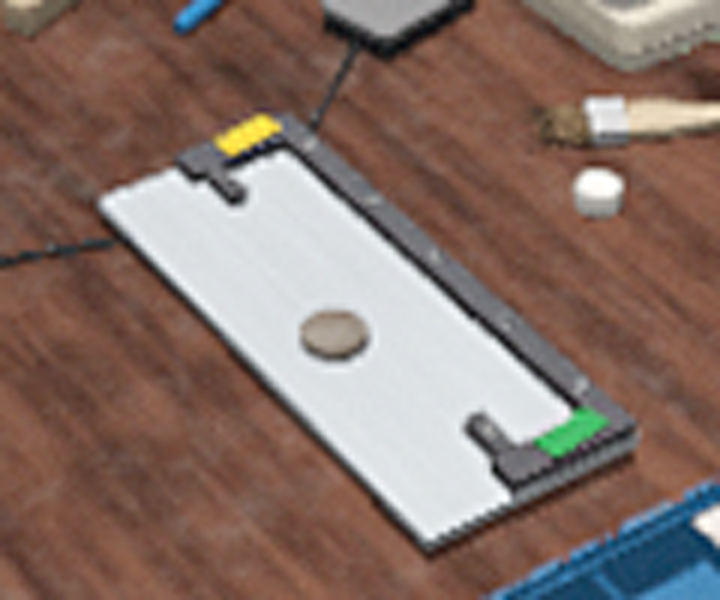

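View pics/z2.png

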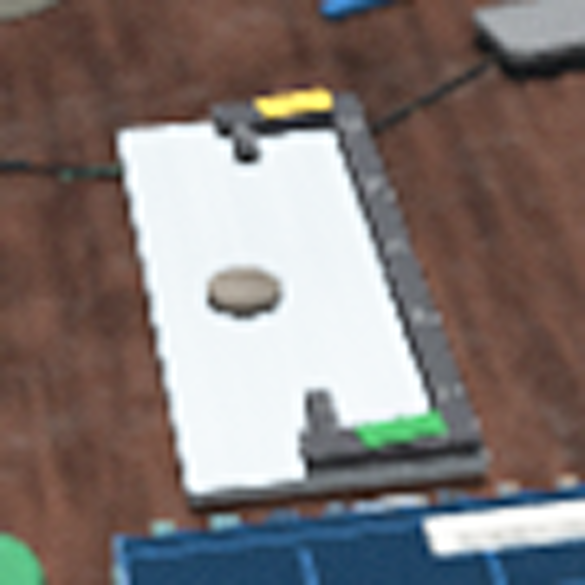

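```bash
cat > h.py <<'E'
import cv2,numpy as np
from scipy.optimize import least_squares
from bench import bot
C={n:bot.get_calibration(n) for n in('scene','side')}
def proj(n,P):
    c=C[n];return cv2.projectPoints(np.array(P,float).reshape(-1,3),c['rvec'],c['tvec'],c['K'],None)[0].reshape(-1,2)
def back(n,px,z):
    c=C[n];R=cv2.Rodrigues(c['rvec'])[0];o=-R.T@c['tvec']
    d=R.T@np.linalg.inv(c['K'])@np.array([px[0],px[1],1.]);return o+d*(z-o[2])/d[2]
def jig(p,P):
    x,y,a=p;c,s=np.cos(a),np.sin(a);P=np.array(P,float).reshape(-1,3)
    return P@np.array([[c,-s,0],[s,c,0],[0,0,1]]).T+[x,y,0]
E
python3 - <<'E'
from h import *
J=[(-62.5,155,14),(-62.5,-155,14),(62.5,155,24),(62.5,-155,24)]
z={'scene':np.array([(100,202),(430,543),(270,113),(636,432)])/6+[255,170]-.4,
'side':np.array([(118,132),(188,493),(355,95),(485,455)])/6.5+[270,170]-.4}
def res(p,ns):return np.concatenate([(proj(n,jig(p,J))-z[n]).ravel() for n in ns])
for ns in(['scene'],['side'],['scene','side']):
    r=least_squares(res,[500,0,0],args=(ns,));print(ns,r.x,np.round(r.fun,1))
print(back('scene',np.array((335,331))/6+[255,170]-.4,22),back('side',np.array((244,287))/6.5+[270,170]-.4,22))
for n,px,zz in[('scene',(323,285),78),('scene',(352,320),50),('scene',(227,178),24),('scene',(354,202),15),('scene',(409,240),0),('scene',(432,272),40),('scene',(335,275),40),('scene',(392,241),40)]:print(px,back(n,px,zz))
E
```

```text
['scene'] [5.47022949e+02 3.59534771e+01 4.39988806e-03] [-2.   0.5 -0.6  0.6  2.1  0.1  0.7 -1.4]
['side'] [ 5.50699085e+02  3.48925993e+01 -1.28139641e-02] [-0.3  0.5 -0.6  0.7  0.7  0.3  0.4 -1.4]
['scene', 'side'] [ 5.49080464e+02  3.59576442e+01 -4.46215462e-03] [-1.2  0.1 -0.6  0.4  3.  -0.1  1.  -1.4 -1.2  0.5 -0.8  0.6 -0.3  0.2
  0.1 -1.7]
[529.96090324  21.2335611   22.        ] [531.51283261  22.35162326  22.        ]
(323, 285) [ 396.76514213 -230.47269521   78.        ]
(352, 320) [ 405.68767222 -330.14591482   50.        ]
(227, 178) [429.4228719  391.42639503  24.        ]
(354, 202) [714.44551643  42.66715921  15.        ]
(409, 240) [ 744.49883973 -178.40111597    0.        ]
(432, 272) [ 670.23048383 -326.0617945    40.        ]
(335, 275) [ 460.27009389 -194.09045648   40.        ]
(392, 241) [ 666.41026383 -182.55459355   40.        ]
```

move_arm:
  increments: [1, 0, 0, -0.04, 0, 0, 0, 1, 0, 0, -0.08, 0, 0, 0, 1, -0.034, 0.019, -0.08, 0, 0, 0, 1, -0.068, 0.038, -0.08, 0, 0, -0.1, 1, -0.1, 0.056, -0.08, 0, 0, -0.2, 1, -0.134, 0.075, -0.08, 0, 0, -0.3, 1, -0.168, 0.094, -0.08, 0, 0, -0.353, 1, -0.168, 0.094, -0.08, 0, 0, -0.353]

```text
clock: 0.82
tcp_pos: [257.0, 412.0, 285.8]
tool_rot: [[0.004, 1.0, 0.0], [1.0, -0.004, -0.005], [-0.005, 0.0, -1.0]]
force: [0.6, 0.4, -0.3]
finger_gap: 1.0
```

move_arm:
  increments: [1, -0.03, 0.023, 0, 0, 0, 0, 1, -0.06, 0.045, 0, 0, 0, 0, 1, -0.09, 0.068, 0, 0, 0, 0, 1, -0.12, 0.09, 0, 0, 0, 0, 1, -0.15, 0.113, 0, 0, 0, 0, 1, -0.18, 0.135, 0, 0, 0, 0, 1, -0.21, 0.158, 0, 0, 0, 0, 1, -0.24, 0.18, 0, 0, 0, 0]

```text
clock: 1.48
tcp_pos: [435.7, 178.3, 286.5]
tool_rot: [[0.0, 1.0, 0.0], [1.0, -0.0, 0.0], [0.0, 0.0, -1.0]]
force: [-0.1, 0.5, -1.0]
finger_gap: 1.0
```

move_arm:
  increments: [1, -0.03, 0.023, 0, 0, 0, 0, 1, -0.06, 0.045, 0.01, 0, 0, 0, 1, -0.09, 0.068, 0.015, 0, 0, 0, 1, -0.12, 0.09, 0.02, 0, 0, 0, 1, -0.136, 0.103, 0.025, 0, 0, 0, 1, -0.136, 0.103, 0.025, 0, 0, 0, 1, -0.136, 0.103, 0.025, 0, 0, 0]

```text
clock: 2.07
tcp_pos: [537.9, 43.1, 260.8]
tool_rot: [[0.003, 1.0, -0.001], [1.0, -0.003, -0.001], [-0.001, -0.001, -1.0]]
force: [0.5, 0.2, -0.2]
finger_gap: 1.006
```

Run:
```python
from bench import bot
import cv2
s=bot.observe();print(s['clock'],s['tcp_pos'],s['tool_rot'].round(4).tolist(),abs(s['dq']).max())
im=bot.get_image('wrist')[:,:,::-1]
cv2.imwrite('pics/w1.png',im)
cv2.imwrite('pics/w1z.png',cv2.resize(im[60:280,180:460],None,fx=2.7,fy=2.7,interpolation=cv2.INTER_CUBIC))
```

```text
2.0667 [537.86820408  43.05433172 260.79410415] [[0.0025, 1.0, -0.0012], [1.0, -0.0025, -0.0006], [-0.0006, -0.0012, -1.0]] 0.036317283820249784
```

View pics/w1.png

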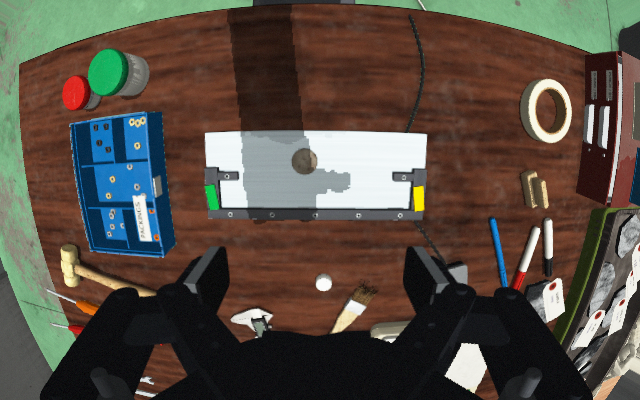

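View pics/w1z.png

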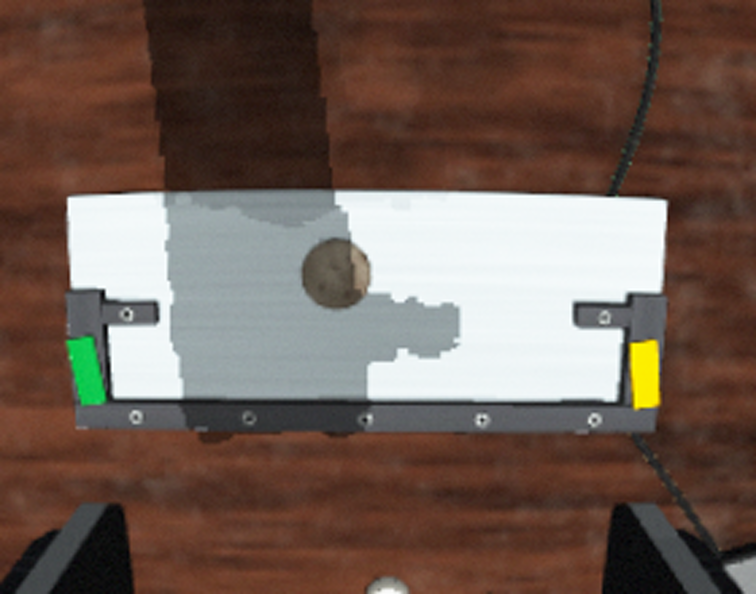

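```bash
cat >> h.py <<'E'
W=bot.get_calibration('wrist')
def wproj(P,pos,R):
    P=np.array(P,float).reshape(-1,3);T=W['T_tool_cam']
    t=(P-pos)@R; c=(t-T[:3,3])@T[:3,:3]
    r=np.hypot(c[:,0],c[:,1]);th=np.arctan2(r,c[:,2]);K=W['K']
    return np.stack([K[0,2]+K[0,0]*th*c[:,0]/r,K[1,2]+K[1,1]*th*c[:,1]/r],1)
def wback(px,z,pos,R):
    f=lambda q:(wproj([q[0],q[1],z],pos,R)[0]-px)
    return least_squares(f,[pos[0]+1,pos[1]+1]).x
def tojig(p,xy):
    c,s=np.cos(p[2]),np.sin(p[2]);d=np.array(xy[:2])-p[:2];return np.array([c*d[0]+s*d[1],-s*d[0]+c*d[1]])
E
python3 - <<'E'
from h import *
s=bot.observe();pos,R=s['tcp_pos'],s['tool_rot']
J=[(-62.5,-155,14),(-62.5,155,14),(62.5,-155,24),(62.5,155,24),(-8,-106,24),(4,-106,24),(-8,106,24),(4,106,24),(-14,-155,24),(-14,-135,24),(-14,135,24),(-14,155,24)]
z=np.array([(68,197),(666,200),(77,429),(655,432),(158,301),(158,325),(574,303),(574,326),(67,290),(104,290),(628,294),(666,294)])/2.7+[180,60]-.3
r=least_squares(lambda p:(wproj(jig(p,J),pos,R)-z).ravel(),[549,36,0]);p=r.x
print(p,r.fun.reshape(-1,2).round(1).tolist())
d=wback(np.array((336,272))/2.7+[180,60]-.3,22,pos,R);print('disc',d,tojig(p,d))
print('pocket,rail ctr',jig(p,[(27.5,-117.5,14),(27.5,0,14)]))
E
```

```text
[ 5.53072230e+02  4.33906748e+01 -5.75620846e-03] [[-0.8, -0.7], [0.7, -0.6], [-0.1, 1.0], [-0.2, 1.0], [-0.9, 0.0], [-0.5, -0.3], [1.1, 0.1], [0.6, 0.2], [-1.0, 0.3], [-1.3, 0.0], [1.5, -0.4], [0.9, 0.0]]
disc [531.08890371  28.57573442] [-21.89768418 -14.94123483]
pocket,rail ctr [[579.89542316 -74.26567347  14.        ]
 [580.57177392  43.23237992  14.        ]]
```

move_arm:
  increments: [-1, 0, 0, 0, 0, 0, 0, -1, 0, 0, 0, 0, 0, 0, -1, 0, 0, 0, 0, 0, 0, -1, 0, 0, 0, 0, 0, 0, -1, 0, 0, 0, 0, 0, 0, -1, 0, 0, 0, 0, 0, 0, -1, 0, 0, 0, 0, 0, 0, -1, 0, 0, 0, 0, 0, 0]

```text
clock: 2.78
tcp_pos: [537.8, 43.9, 261.4]
tool_rot: [[-0.0, 1.0, 0.0], [1.0, 0.0, -0.0], [-0.0, 0.0, -1.0]]
force: [0.0, -1.2, 0.3]
finger_gap: -0.002
```

Run:
```python
from bench import bot
import cv2
s=bot.observe();print(s['clock'],s['tcp_pos'],s['tool_rot'].round(4).tolist(),abs(s['dq']).max(),s['finger_gap'])
im=bot.get_image('wrist')[:,:,::-1]
cv2.imwrite('pics/w2.png',im)
cv2.imwrite('pics/w2z.png',cv2.resize(im[60:280,180:460],None,fx=2.7,fy=2.7,interpolation=cv2.INTER_CUBIC))
b=bot.get_image('side')[:,:,::-1]
cv2.imwrite('pics/side2.png',cv2.resize(b[90:290,200:440],None,fx=3,fy=3,interpolation=cv2.INTER_CUBIC))
```

```text
2.7833 [537.83255967  43.91910211 261.41529128] [[-0.0003, 1.0, 0.0], [1.0, 0.0003, -0.0], [-0.0, 0.0, -1.0]] 0.0009365862921757946 -0.002229818905972398
```

View pics/w2z.png

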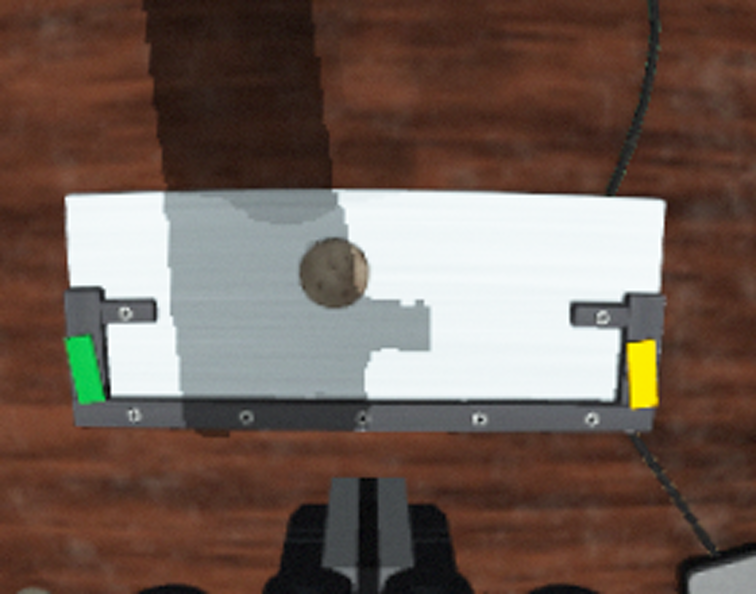

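View pics/side2.png

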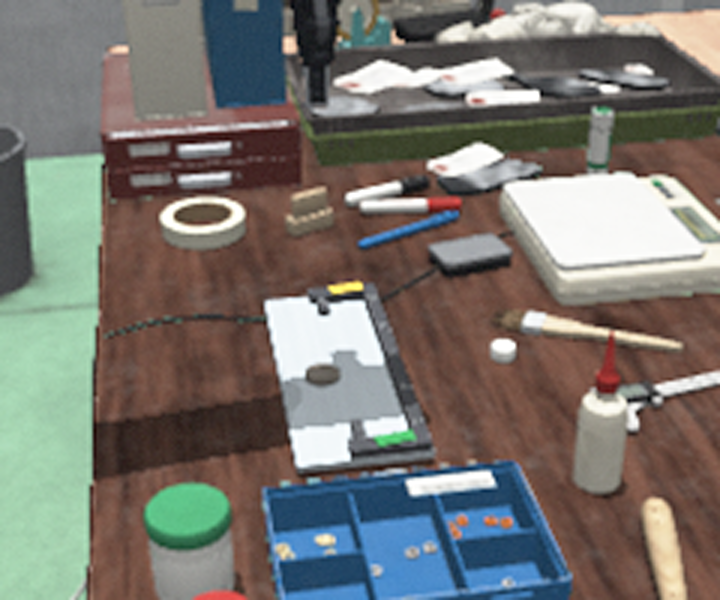

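Run:
```python
from h import *
s=bot.observe();pos,R=s['tcp_pos'],s['tool_rot']
print(proj('side',pos),proj('scene',pos),wproj(pos,pos,R))
a=bot.get_image('scene')[:,:,::-1];b=bot.get_image('side')[:,:,::-1]
u=proj('scene',pos)[0].astype(int);v=proj('side',pos)[0].astype(int)
print(u,v)
f=lambda i,c:cv2.resize(i[max(0,c[1]-30):c[1]+30,c[0]-35:c[0]+35],(700,600) if 0 else None,fx=5,fy=5,interpolation=cv2.INTER_CUBIC)
cv2.imwrite('pics/t3.png',np.hstack([f(a,u),f(b,v)]))
```

```text
[[305.81029276 133.56546995]] [[307.45255191 150.519873  ]] [[316.69121465 234.18972761]]
[307 150] [305 133]
```

View pics/t3.png

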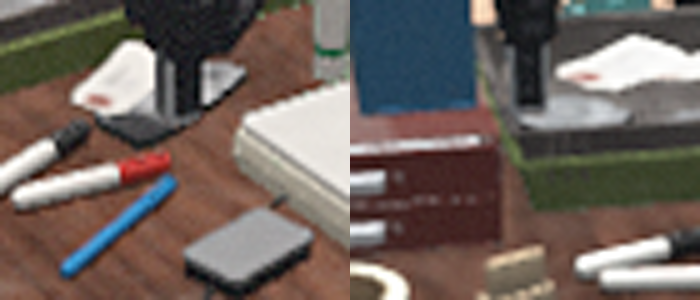

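move_arm:
  increments: [-1, -0.005, -0.016, 0.03, 0, 0, 0, -1, -0.01, -0.032, 0.06, 0, 0, 0, -1, -0.015, -0.048, 0.095, 0, 0, 0, -1, -0.015, -0.048, 0.13, 0, 0, 0, -1, -0.015, -0.048, 0.165, 0, 0, 0, -1, -0.015, -0.048, 0.19, 0, 0, 0, -1, -0.015, -0.048, 0.19, 0, 0, 0, -1, -0.015, -0.048, 0.19, 0, 0, 0]

```text
clock: 3.65
tcp_pos: [489.2, 28.6, 71.0]
tool_rot: [[-0.0, 1.0, -0.002], [1.0, 0.0, -0.001], [-0.001, -0.002, -1.0]]
force: [0.2, 0.9, 0.6]
finger_gap: -0.001
```

```bash
cat > look.py <<'E'
from h import *
import sys
t=sys.argv[1]
s=bot.observe();pos,R=s['tcp_pos'],s['tool_rot']
print(s['clock'],pos.round(2),s['force'].round(2),R.round(4).tolist())
f=lambda i,c,w,h,k:cv2.resize(i[max(0,c[1]-h):c[1]+h,max(0,c[0]-w):c[0]+w],None,fx=k,fy=k,interpolation=cv2.INTER_CUBIC)
wi=bot.get_image('wrist')[:,:,::-1];cv2.imwrite(f'pics/{t}_w.png',cv2.resize(wi[100:340,130:510],None,fx=2,fy=2,interpolation=cv2.INTER_CUBIC))
ims=[]
for n in('scene','side'):
    i=bot.get_image(n)[:,:,::-1]; c={'scene':(312,220),'side':(315,215)}[n]
    print(n,proj(n,pos), (proj(n,pos)-[c[0]-38,c[1]-50])*5)
    ims.append(f(i,c,38,50,5))
cv2.imwrite(f'pics/{t}_s.png',np.hstack(ims))
E
python3 look.py a4
```

```text
3.65 [489.17  28.62  70.99] [0.19 0.91 0.61] [[-0.0, 1.0, -0.0024], [1.0, 0.0, -0.0006], [-0.0006, -0.0024, -1.0]]
scene [[297.09803315 215.61153188]] [[115.49016575 228.0576594 ]]
side [[291.7557588  199.62400911]] [[ 73.778794   173.12004556]]
```

View pics/a4_w.png

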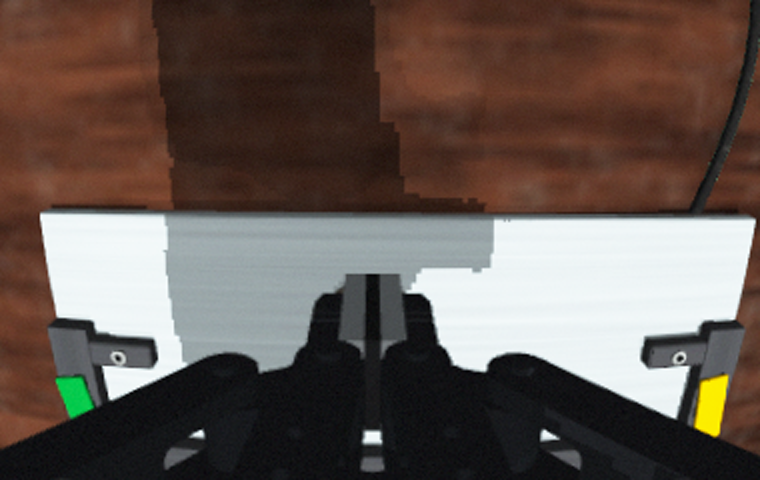

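View pics/a4_s.png

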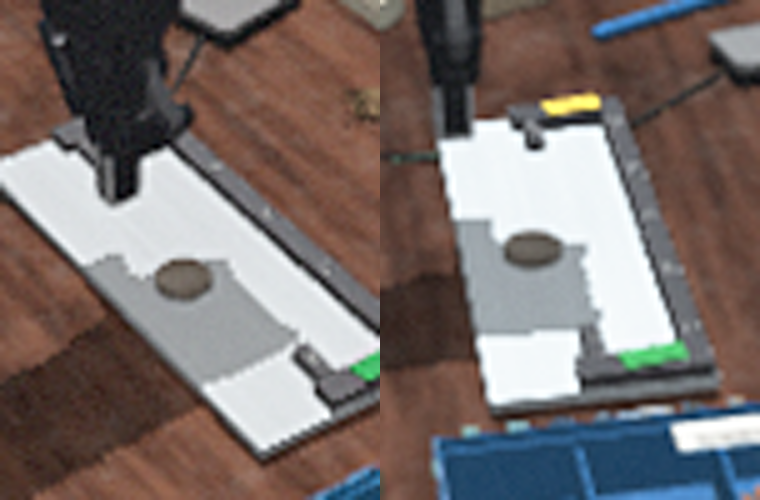

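Run:
```python
from h import *
def tri(a,b):
    f=lambda P:np.concatenate([proj('scene',P)[0]-a,proj('side',P)[0]-b])
    r=least_squares(f,[530,30,20]);return r.x.round(1),r.fun.round(1)
o=lambda n,q:np.array(q)/5+({'scene':(274,170),'side':(277,165)}[n])-.4
for nm,a,b in[('tip',(118,199),(73,134)),('disc',(183,277),(152,248)),('fr-right(-y)',(262,455),(112,408)),('yellow? rail corner',(175,138),(235,97))]:
    print(nm,tri(o('scene',a),o('side',b)))
```

```text
tip (array([487.8,  23.8,  99.3]), array([ 0.1, -0.5, -0.2,  0.5]))
disc (array([531.1,  24.1,  19.1]), array([ 0. , -0.1, -0.1,  0.1]))
fr-right(-y) (array([ 489.1, -116. ,   10.2]), array([ 0.1, -0.2, -0.1,  0.2]))
yellow? rail corner (array([593.4, 120.7,  51.8]), array([ 0.9, -3.7, -1.6,  3.3]))
```

move_arm:
  increments: [-1, 0, 0, 0.02, 0, 0, 0, -1, 0, 0, 0.035, 0, 0, 0, -1, 0, 0, 0.045, 0, 0, 0, -1, 0, 0, 0.045, 0, 0, 0, -1, 0, 0, 0.045, 0, 0, 0]

```text
clock: 4.22
tcp_pos: [490.4, 28.9, 27.1]
tool_rot: [[-0.0, 1.0, 0.001], [1.0, 0.0, 0.0], [0.0, 0.001, -1.0]]
force: [0.3, -0.5, 1.2]
finger_gap: -0.001
```

```bash
python3 look.py a5
```

```text
4.2167 [490.37  28.89  27.1 ] [ 0.27 -0.49  1.16] [[-0.0001, 1.0, 0.0007], [1.0, 0.0001, 0.0001], [0.0001, 0.0007, -1.0]]
scene [[297.81372566 226.98922452]] [[119.06862829 284.94612259]]
side [[292.86304209 212.52378906]] [[ 79.31521044 237.61894531]]
```

View pics/a5_w.png

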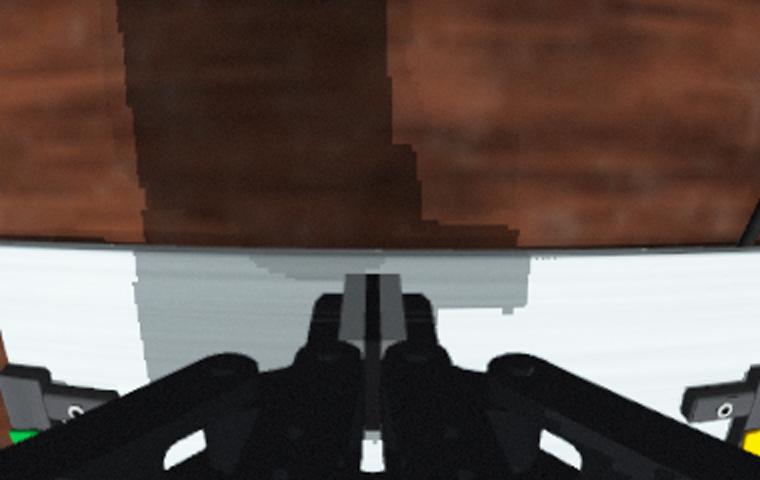

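View pics/a5_s.png

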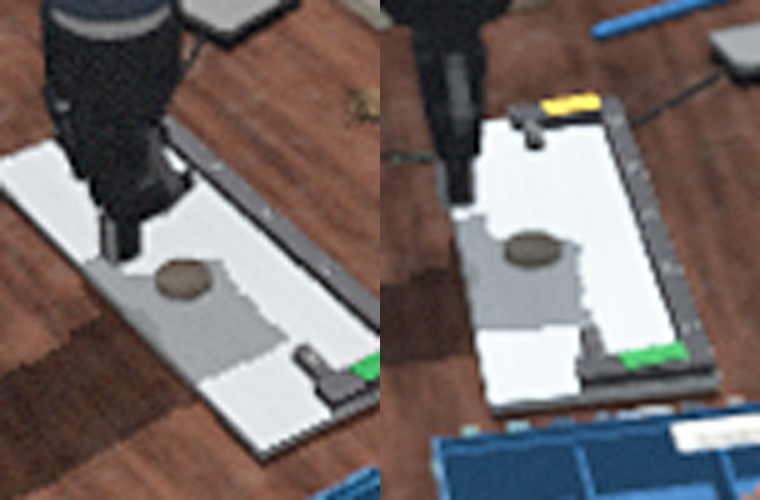

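move_arm:
  increments: [-1, 0, 0, 0.004, 0, 0, 0, -1, 0, 0, 0.007, 0, 0, 0, -1, 0, 0, 0.009, 0, 0, 0, -1, 0, 0, 0.009, 0, 0, 0, -1, 0, 0, 0.009, 0, 0, 0]

```text
clock: 4.78
tcp_pos: [489.7, 28.8, 17.2]
tool_rot: [[-0.0, 1.0, -0.0], [1.0, 0.0, -0.0], [-0.0, -0.0, -1.0]]
force: [-0.1, -0.5, 0.8]
finger_gap: 0.003
```

```bash
python3 look.py a6
```

```text
4.7833 [489.66  28.83  17.22] [-0.09 -0.52  0.84] [[-0.0002, 1.0, -0.0004], [1.0, 0.0002, -0.0001], [-0.0001, -0.0004, -1.0]]
scene [[297.71499191 229.62212138]] [[118.57495953 298.11060689]]
side [[292.78128819 215.41542503]] [[ 78.90644096 252.07712514]]
```

View pics/a6_s.png

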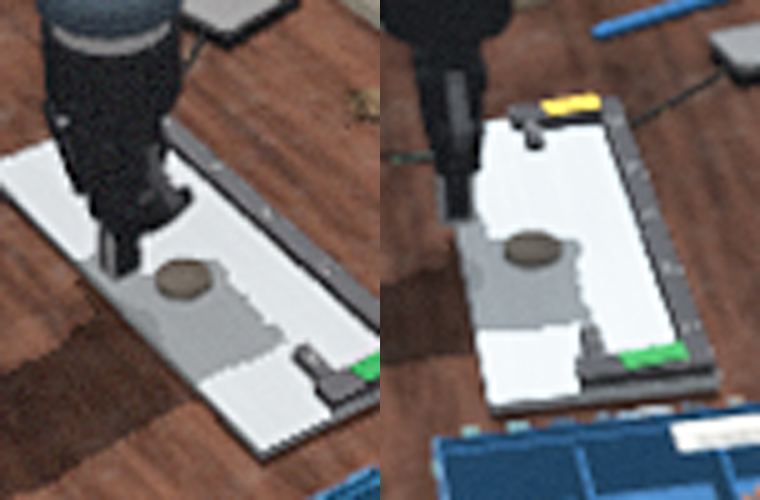

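move_arm:
  increments: [-1, 0, 0, 0.0015, 0, 0, 0, -1, 0, 0, 0.003, 0, 0, 0, -1, 0, 0, 0.0045, 0, 0, 0, -1, 0, 0, 0.0045, 0, 0, 0]

```text
clock: 5.27
tcp_pos: [489.6, 28.9, 12.6]
tool_rot: [[-0.0, 1.0, -0.0], [1.0, 0.0, -0.0], [-0.0, -0.0, -1.0]]
force: [-0.1, -0.4, 0.1]
finger_gap: 0.003
```

move_arm:
  increments: [-1, 0, 0, 0.002, 0, 0, 0, -1, 0, 0, 0.004, 0, 0, 0, -1, 0, 0, 0.006, 0, 0, 0, -1, 0, 0, 0.008, 0, 0, 0, -1, 0, 0, 0.008, 0, 0, 0]

```text
clock: 5.68
tcp_pos: [489.5, 28.8, 4.5]
tool_rot: [[-0.0, 1.0, -0.001], [1.0, 0.0, -0.0], [-0.0, -0.001, -1.0]]
force: [-0.7, -0.2, 0.1]
finger_gap: 0.001
```

```bash
python3 look.py a7
```

```text
5.6833 [489.53  28.84   4.46] [-0.72 -0.19  0.07] [[-0.0002, 1.0, -0.0007], [1.0, 0.0002, -0.0001], [-0.0001, -0.0007, -1.0]]
scene [[297.79228091 232.86802321]] [[118.96140454 314.34011607]]
side [[292.93585484 219.07043525]] [[ 79.67927419 270.35217627]]
```

View pics/a7_s.png

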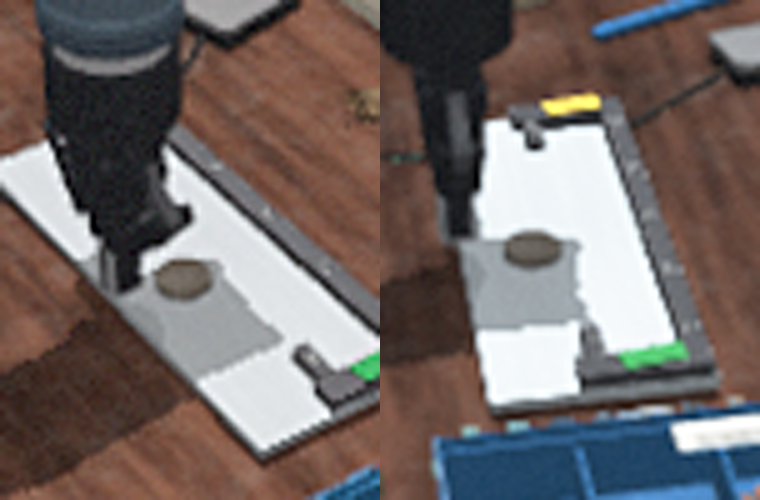

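View pics/a7_w.png

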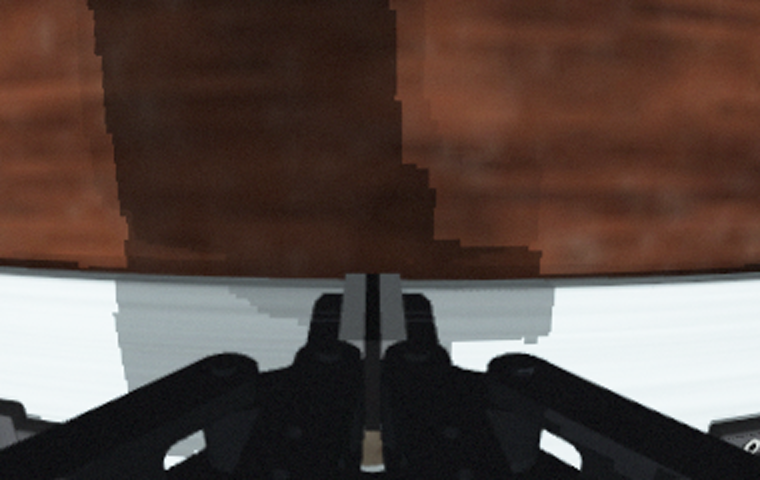

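move_arm:
  increments: [-1, 0, 0.003, 0.002, 0, 0, 0, -1, 0, 0.005, 0.004, 0, 0, 0, -1, 0, 0.005, 0.006, 0, 0, 0, -1, 0, 0.005, 0.008, 0, 0, 0, -1, 0, 0.005, 0.008, 0, 0, 0]

```text
clock: 6.25
tcp_pos: [494.5, 28.9, -3.6]
tool_rot: [[-0.0, 1.0, -0.001], [1.0, 0.0, -0.0], [-0.0, -0.001, -1.0]]
force: [0.3, 0.2, -0.1]
finger_gap: -0.001
```

```bash
python3 look.py a8
```

```text
6.25 [494.5   28.85  -3.57] [ 0.27  0.17 -0.1 ] [[-0.0003, 1.0, -0.0008], [1.0, 0.0003, -0.0001], [-0.0001, -0.0008, -1.0]]
scene [[299.26353674 234.25049463]] [[126.31768369 321.25247316]]
side [[294.72494371 221.17426638]] [[ 88.62471853 280.87133191]]
```

View pics/a8_s.png

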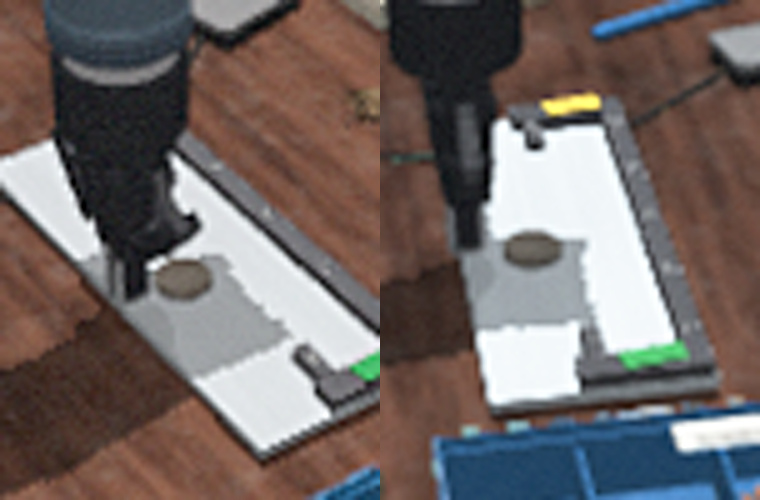

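View pics/a8_w.png

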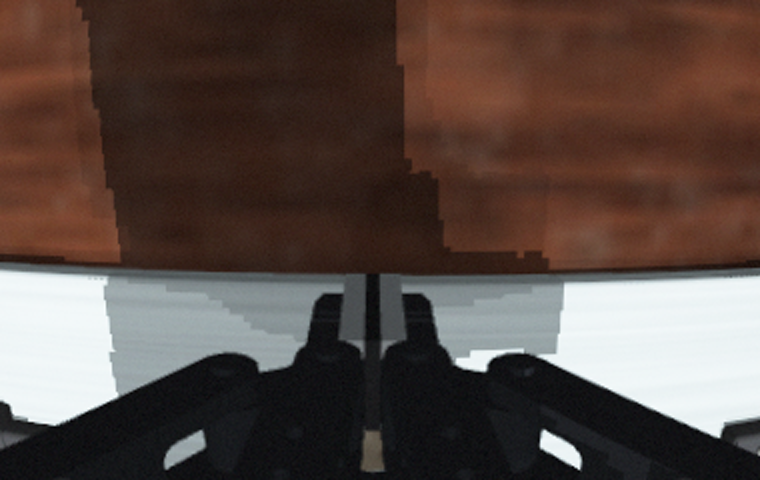

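move_arm:
  increments: [-1, 0, 0, 0.0015, 0, 0, 0, -1, 0, 0, 0.003, 0, 0, 0, -1, 0, 0, 0.003, 0, 0, 0]

```text
clock: 6.65
tcp_pos: [494.7, 28.9, -6.3]
tool_rot: [[-0.0, 1.0, -0.0], [1.0, 0.0, -0.0], [-0.0, -0.0, -1.0]]
force: [0.1, -0.1, -0.7]
finger_gap: -0.0
```

move_arm:
  increments: [-1, 0, 0, 0.0015, 0, 0, 0, -1, 0, 0, 0.003, 0, 0, 0, -1, 0, 0, 0.003, 0, 0, 0]

```text
clock: 6.9
tcp_pos: [494.7, 28.9, -9.4]
tool_rot: [[-0.0, 1.0, -0.0], [1.0, 0.0, -0.0], [-0.0, -0.0, -1.0]]
force: [-0.1, -1.0, -0.6]
finger_gap: -0.0
```

```bash
python3 look.py a9
```

```text
6.9 [494.66  28.9   -9.37] [-0.06 -1.05 -0.63] [[-0.0003, 1.0, -0.0004], [1.0, 0.0003, -0.0], [-0.0, -0.0004, -1.0]]
scene [[299.34674332 235.66212266]] [[126.73371662 328.31061331]]
side [[294.86088893 222.79393774]] [[ 89.30444464 288.96968869]]
```

View pics/a9_s.png

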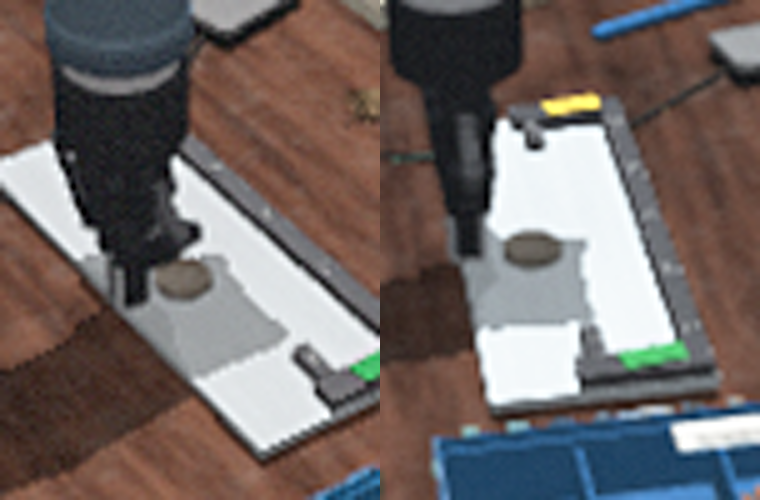

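move_arm:
  increments: [-1, 0, 0, 0.001, 0, 0, 0, -1, 0, 0, 0.001, 0, 0, 0]

```text
clock: 7.22
tcp_pos: [494.9, 28.9, -10.2]
tool_rot: [[-0.0, 1.0, 0.0], [1.0, 0.0, -0.0], [-0.0, 0.0, -1.0]]
force: [-0.4, -0.3, 0.2]
finger_gap: -0.003
```

move_arm:
  increments: [-1, 0, 0, 0.001, 0, 0, 0, -1, 0, 0, 0.001, 0, 0, 0]

```text
clock: 7.38
tcp_pos: [495.0, 28.9, -10.8]
tool_rot: [[-0.0, 1.0, 0.0], [1.0, 0.0, 0.0], [0.0, 0.0, -1.0]]
force: [-1.0, -0.5, 4.9]
finger_gap: -0.002
```

move_arm:
  increments: [-1, 0, 0, 0.001, 0, 0, 0, -1, 0, 0, 0.001, 0, 0, 0]

```text
clock: 7.55
tcp_pos: [495.0, 28.9, -10.9]
tool_rot: [[0.0, 1.0, 0.0], [1.0, -0.0, 0.001], [0.001, 0.0, -1.0]]
force: [-4.5, 0.1, 18.9]
finger_gap: 0.006
```

move_arm:
  increments: [-1, 0, 0, -0.002, 0, 0, 0, -1, 0, 0, -0.0045, 0, 0, 0, -1, 0, 0, -0.0045, 0, 0, 0]

```text
clock: 7.8
tcp_pos: [495.2, 28.9, -7.3]
tool_rot: [[-0.0, 1.0, 0.001], [1.0, 0.0, 0.0], [0.0, 0.001, -1.0]]
force: [0.2, -0.4, -0.6]
finger_gap: -0.0
```

move_arm:
  increments: [-1, 0, 0.005, 0, 0, 0, 0, -1, 0, 0.01, 0, 0, 0, 0, -1, 0, 0.015, 0, 0, 0, 0, -1, 0, 0.02, 0, 0, 0, 0, -1, 0, 0.025, 0, 0, 0, 0, -1, 0, 0.03, 0, 0, 0, 0, -1, 0, 0.03, 0, 0, 0, 0]

```text
clock: 8.38
tcp_pos: [526.4, 28.9, -7.5]
tool_rot: [[-0.0, 1.0, 0.002], [1.0, 0.0, -0.0], [-0.0, 0.002, -1.0]]
force: [0.2, 0.1, -0.0]
finger_gap: 0.001
```

```bash
python3 look.py a10
```

```text
8.3833 [526.41  28.89  -7.53] [ 0.2   0.07 -0.01] [[-0.0002, 1.0, 0.0015], [1.0, 0.0002, -0.0001], [-0.0001, 0.0015, -1.0]]
scene [[308.13450241 231.25202106]] [[170.67251203 306.26010531]]
side [[305.41096638 221.17973664]] [[142.05483188 280.89868321]]
```

View pics/a10_s.png

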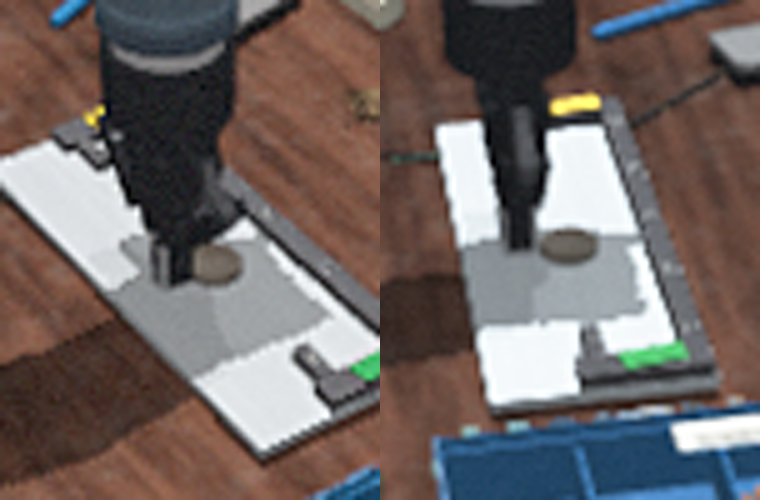

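View pics/a10_w.png

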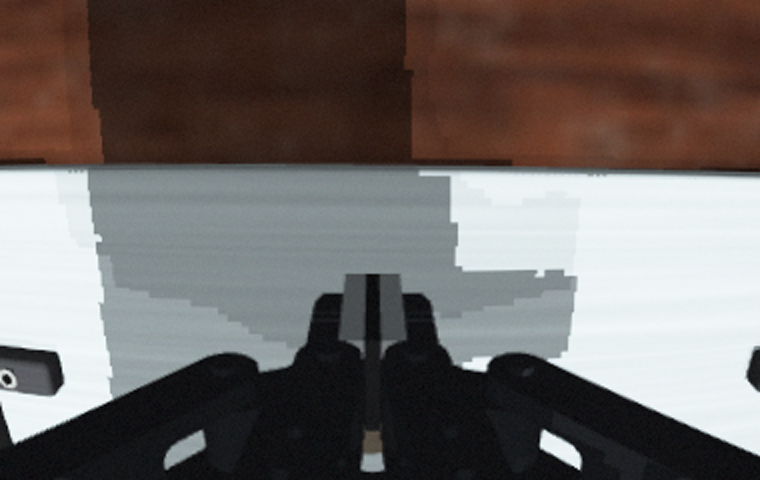

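The disc is pushing cleanly: it's now at scene px about (317,223), against the fingertips. Next I'll continue to the rail.

move_arm:
  increments: [-1, 0, 0.005, 0, 0, 0, 0, -1, 0, 0.01, 0, 0, 0, 0, -1, 0, 0.014, 0, 0, 0, 0, -1, 0, 0.017, 0, 0, 0, 0, -1, 0, 0.02, 0, 0, 0, 0, -1, 0, 0.022, 0, 0, 0, 0, -1, 0, 0.022, 0, 0, 0, 0]

```text
clock: 9.12
tcp_pos: [547.4, 28.9, -7.6]
tool_rot: [[-0.0, 1.0, 0.001], [1.0, 0.0, -0.0], [-0.0, 0.001, -1.0]]
force: [1.1, -0.3, 0.5]
finger_gap: -0.002
```

```bash
python3 look.py a11
```

```text
9.1167 [547.44  28.9   -7.56] [ 1.12 -0.3   0.54] [[-0.0002, 1.0, 0.0006], [1.0, 0.0002, -0.0], [-0.0, 0.0006, -1.0]]
scene [[313.84709031 228.69156792]] [[199.23545155 293.45783958]]
side [[312.37085786 220.46502448]] [[176.85428931 277.3251224 ]]
```

View pics/a11_s.png

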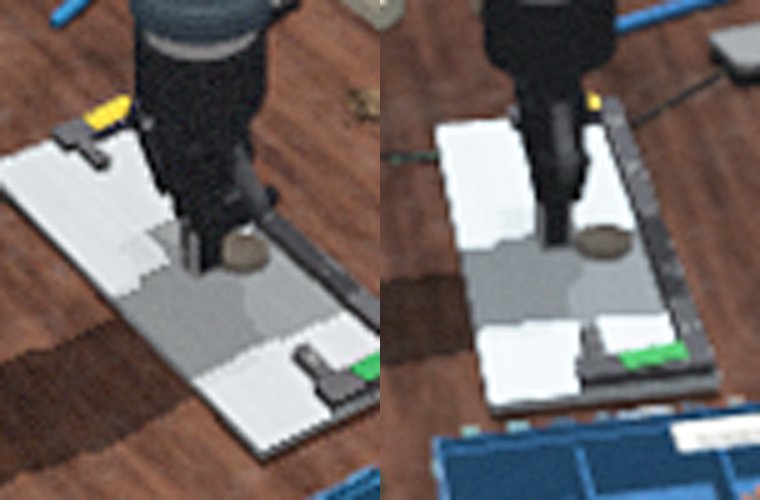

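move_arm:
  increments: [-1, 0, 0.002, 0, 0, 0, 0, -1, 0, 0.004, 0, 0, 0, 0, -1, 0, 0.004, 0, 0, 0, 0]

```text
clock: 9.52
tcp_pos: [551.4, 28.9, -7.5]
tool_rot: [[-0.0, 1.0, 0.001], [1.0, 0.0, 0.0], [0.0, 0.001, -1.0]]
force: [-0.9, -0.3, -0.5]
finger_gap: 0.001
```

move_arm:
  increments: [-1, 0, 0.002, 0, 0, 0, 0, -1, 0, 0.002, 0, 0, 0, 0]

```text
clock: 9.68
tcp_pos: [553.2, 28.9, -7.5]
tool_rot: [[-0.0, 1.0, 0.0], [1.0, 0.0, 0.0], [0.0, 0.0, -1.0]]
force: [-0.7, 0.1, -0.4]
finger_gap: 0.002
```

```bash
python3 look.py a12
```

```text
9.6833 [553.2   28.92  -7.54] [-0.73  0.14 -0.41] [[-0.0002, 1.0, 0.0003], [1.0, 0.0002, 0.0], [0.0, 0.0003, -1.0]]
scene [[315.39189331 227.98550792]] [[206.95946654 289.92753958]]
side [[314.27054    220.25738649]] [[186.3527     276.28693243]]
```

View pics/a12_s.png

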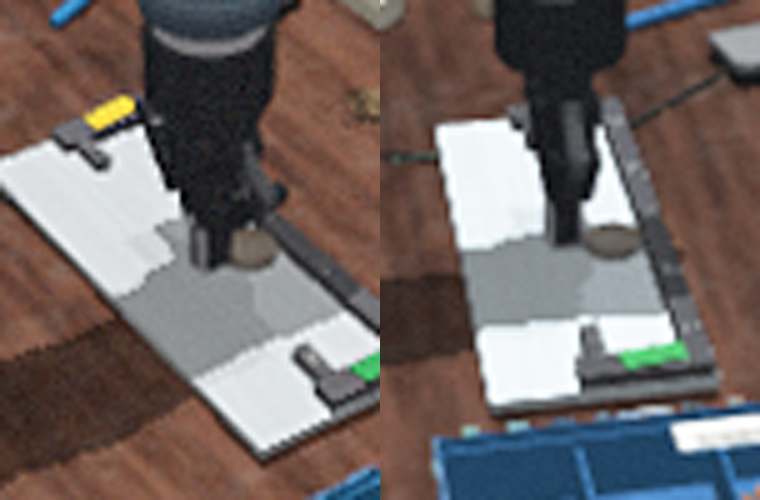

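Nearly touching. One millimetre at a time until the force shows.

move_arm:
  increments: [-1, 0, 0.001, 0, 0, 0, 0, -1, 0, 0.001, 0, 0, 0, 0]

```text
clock: 10.0
tcp_pos: [553.4, 28.9, -7.7]
tool_rot: [[-0.0, 1.0, -0.001], [1.0, 0.0, 0.0], [0.0, -0.001, -1.0]]
force: [-0.8, 0.6, 1.0]
finger_gap: 0.001
```

move_arm:
  increments: [-1, 0, 0.001, 0, 0, 0, 0, -1, 0, 0.001, 0, 0, 0, 0]

```text
clock: 10.17
tcp_pos: [553.5, 28.9, -7.8]
tool_rot: [[-0.0, 1.0, -0.003], [1.0, 0.0, 0.0], [0.0, -0.003, -1.0]]
force: [-5.0, 0.2, 3.4]
finger_gap: -0.003
```

move_arm:
  increments: [-1, 0, 0.001, 0, 0, 0, 0, -1, 0, 0.001, 0, 0, 0, 0]

```text
clock: 10.33
tcp_pos: [553.6, 28.8, -8.0]
tool_rot: [[-0.0, 1.0, -0.004], [1.0, 0.0, 0.0], [0.0, -0.004, -1.0]]
force: [-7.5, -0.5, 3.9]
finger_gap: 0.003
```

move_arm:
  increments: [-1, 0, -0.01, 0, 0, 0, 0, -1, 0, -0.025, 0, 0, 0, 0, -1, 0, -0.025, -0.03, 0, 0, 0, -1, 0.01, -0.02, -0.065, 0, 0, 0, -1, 0.04, -0.01, -0.09, 0, 0, -0.1, -1, 0.07, 0, -0.11, 0, 0, -0.2, -1, 0.07, 0.01, -0.12, 0, 0, -0.2, -1, 0.07, 0.02, -0.12, 0, 0, -0.2]

```text
clock: 11.0
tcp_pos: [579.1, 102.5, 115.8]
tool_rot: [[-0.203, 0.979, 0.007], [0.979, 0.203, 0.003], [0.002, 0.008, -1.0]]
force: [0.8, -1.8, -0.5]
finger_gap: 0.004
```

```bash
python3 look.py a13
```

```text
11.0 [579.15 102.48 115.75] [ 0.78 -1.78 -0.48] [[-0.2035, 0.9791, 0.0071], [0.9791, 0.2034, 0.0031], [0.0016, 0.0075, -1.0]]
scene [[308.72016943 180.88079589]] [[173.60084717  54.40397947]]
side [[318.13138146 171.79269616]] [[205.65690731  33.96348082]]
```

View pics/a13_s.png

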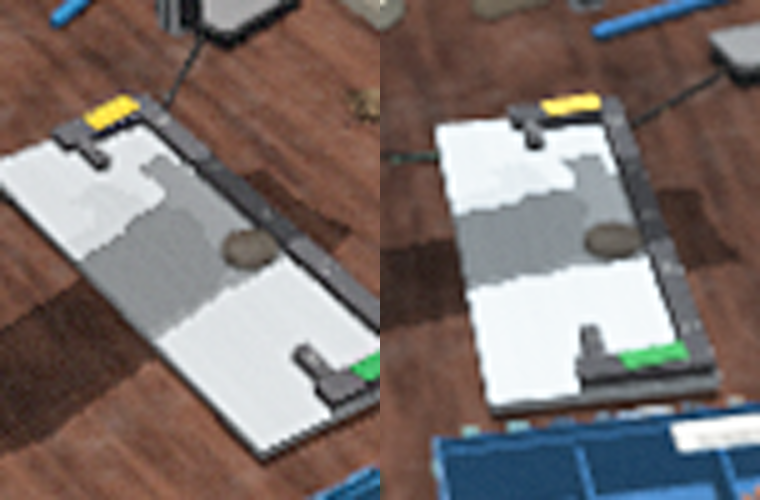

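View pics/a13_w.png

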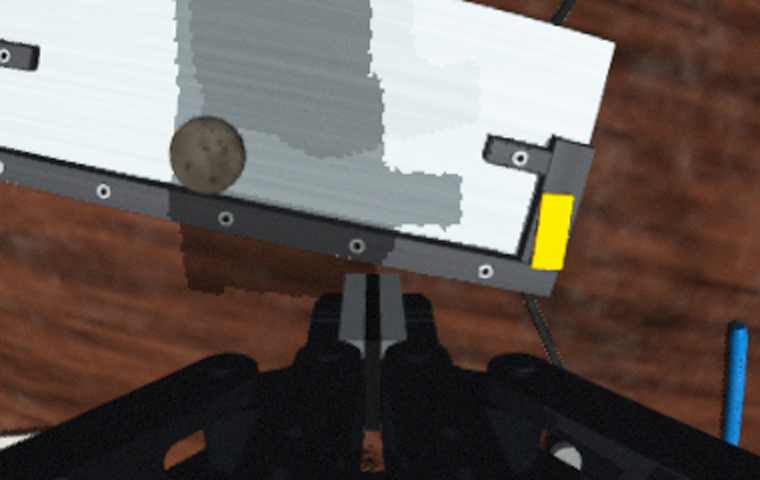

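Run:
```python
from h import *
s=bot.observe();pos,R=s['tcp_pos'],s['tool_rot']
o=lambda q:np.array(q,float)/2+[130,100]-.25
d=wback(o((208,155)),22,pos,R);print('disc',d)
J=[(-62.5,155,14),(62.5,155,24),(-8,106,24),(4,106,24),(-14,135,24),(-14,155,24)]
z=o([(615,42),(549,297),(491,135),(486,160),(556,136),(594,150)])
r=least_squares(lambda p:(wproj(jig(p,J),pos,R)-z).ravel(),[549,36,0]);p=r.x
print(p,r.fun.reshape(-1,2).round(1).tolist(),tojig(p,d),tojig([553.07,43.4,-.00576],d))
print(jig(p,[27.5,-117.5,14]))
```

```text
disc [576.15531859  25.09054407]
[ 5.49380339e+02  3.63889448e+01 -1.53535245e-02] [[0.9, -1.2], [-0.4, 2.8], [-0.5, -0.3], [-1.5, 0.6], [0.2, 0.1], [1.7, -1.6]] [ 26.94528699 -10.88599493] [ 23.19039751 -18.1761815 ]
[[575.07312979 -81.51941161  14.        ]]
```

move_arm:
  increments: [-1, 0, 0, 0, 0, 0, 0, -1, 0, 0, 0, 0, 0, 0, -1, 0, 0, 0, 0, 0, 0]

```text
clock: 11.4
tcp_pos: [575.1, 98.5, 111.9]
tool_rot: [[-0.198, 0.98, -0.001], [0.98, 0.198, -0.0], [-0.0, -0.001, -1.0]]
force: [-1.3, -0.5, 0.5]
finger_gap: -0.0
```

```bash
python3 look.py a14
python3 - <<'E'
from h import *
s=bot.observe();pos,R=s['tcp_pos'],s['tool_rot']
o=lambda q:np.array(q,float)/2+[130,100]-.25
a=cv2.imread('pics/a13_w.png').astype(np.float32);b=cv2.imread('pics/a14_w.png').astype(np.float32)
print(cv2.phaseCorrelate(a[:260,:,1].copy(),b[:260,:,1].copy()))
E
```

```text
11.4 [575.06  98.5  111.9 ] [-1.26 -0.55  0.51] [[-0.1984, 0.9801, -0.0011], [0.9801, 0.1984, -0.0003], [-0.0001, -0.0011, -1.0]]
scene [[308.33933653 182.97657865]] [[171.69668266  64.88289326]]
side [[317.02744569 173.64042752]] [[200.13722844  43.20213761]]
((-0.7475170185356319, 0.15599815638503856), 0.06735768855353932)
```

View pics/a14_w.png

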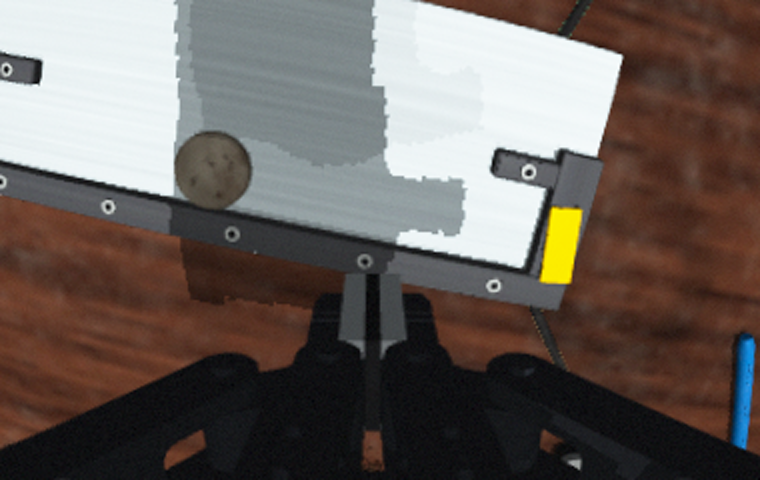

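Run:
```python
from h import *
s=bot.observe();pos,R=s['tcp_pos'],s['tool_rot']
o=lambda q:np.array(q,float)/2+[130,100]-.25
d=wback(o((213,170)),22,pos,R);print('disc',d)
J=[(-62.5,155,14),(62.5,155,24),(-8,106,24),(4,106,24),(-14,135,24),(-14,155,24)]
z=o([(623,56),(558,310),(499,149),(494,173),(564,149),(602,160)])
r=least_squares(lambda p:(wproj(jig(p,J),pos,R)-z).ravel(),[549,36,0]);p=r.x
print(p,r.fun.reshape(-1,2).round(1).tolist(),tojig(p,d))
print(jig(p,[27.5,-117.5,14]))
```

```text
disc [580.95675456  28.28390952]
[ 5.53801995e+02  4.15308177e+01 -7.88827994e-03] [[0.4, -1.8], [-0.8, 1.7], [-0.1, -0.4], [-1.0, 0.9], [0.3, 0.2], [1.5, -0.4]] [ 27.25840875 -13.03229395]
[[580.37427633 -76.18245202  14.        ]]
```

move_arm:
  increments: [-1, -0.015, -0.003, 0.02, 0, 0, 0, -1, -0.03, -0.006, 0.05, 0, 0, 0, -1, -0.03, -0.006, 0.08, 0, 0, 0, -1, -0.03, -0.006, 0.1, 0, 0, 0, -1, -0.03, -0.006, 0.112, 0, 0, 0, -1, -0.03, -0.006, 0.117, 0, 0, 0, -1, -0.03, -0.006, 0.12, 0, 0, 0, -1, -0.03, -0.006, 0.12, 0, 0, 0]

```text
clock: 12.22
tcp_pos: [576.4, 68.6, -7.2]
tool_rot: [[-0.199, 0.98, 0.001], [0.98, 0.199, 0.0], [0.0, 0.001, -1.0]]
force: [0.1, -0.0, 0.1]
finger_gap: 0.001
```

```bash
python3 look.py a15
```

```text
12.2167 [576.41  68.59  -7.22] [ 0.14 -0.    0.13] [[-0.1992, 0.98, 0.0008], [0.98, 0.1992, 0.0002], [0.0, 0.0008, -1.0]]
scene [[314.3484697 218.4170424]] [[201.7423485  242.08521198]]
side [[319.65716135 212.52818801]] [[213.28580676 237.64094004]]
```

View pics/a15_s.png

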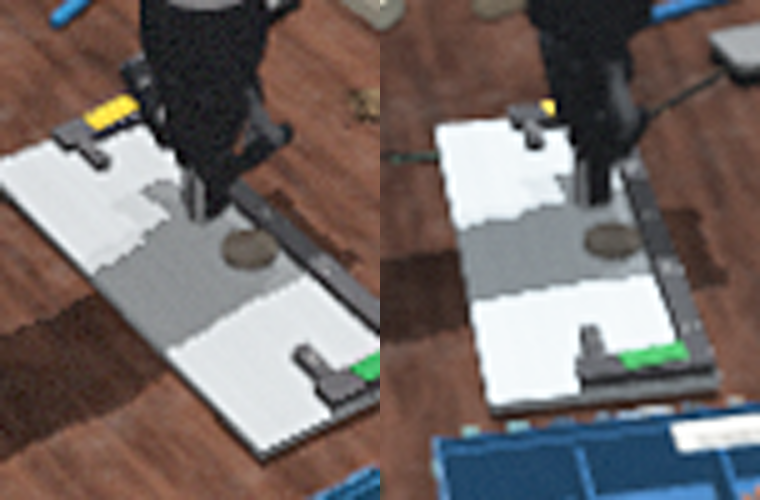

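move_arm:
  increments: [-1, -0.0049, -0.001, 0, 0, 0, 0, -1, -0.0098, -0.0021, 0, 0, 0, 0, -1, -0.0147, -0.0031, 0, 0, 0, 0, -1, -0.0196, -0.0041, 0, 0, 0, 0, -1, -0.0245, -0.0051, 0, 0, 0, 0, -1, -0.0294, -0.0062, 0, 0, 0, 0, -1, -0.0343, -0.0072, 0, 0, 0, 0, -1, -0.0343, -0.0072, 0, 0, 0, 0]

```text
clock: 13.03
tcp_pos: [575.7, 31.4, -7.6]
tool_rot: [[-0.197, 0.98, 0.0], [0.98, 0.197, -0.001], [-0.001, -0.0, -1.0]]
force: [-0.4, 0.4, -0.1]
finger_gap: 0.003
```

```bash
python3 look.py a16
```

```text
13.0333 [575.67  31.43  -7.58] [-0.39  0.35 -0.14] [[-0.1972, 0.9804, 0.0], [0.9804, 0.1972, -0.0009], [-0.0009, -0.0002, -1.0]]
scene [[320.90808754 224.87461807]] [[234.54043772 274.37309037]]
side [[321.51582668 219.05727204]] [[222.57913341 270.28636021]]
```

View pics/a16_s.png

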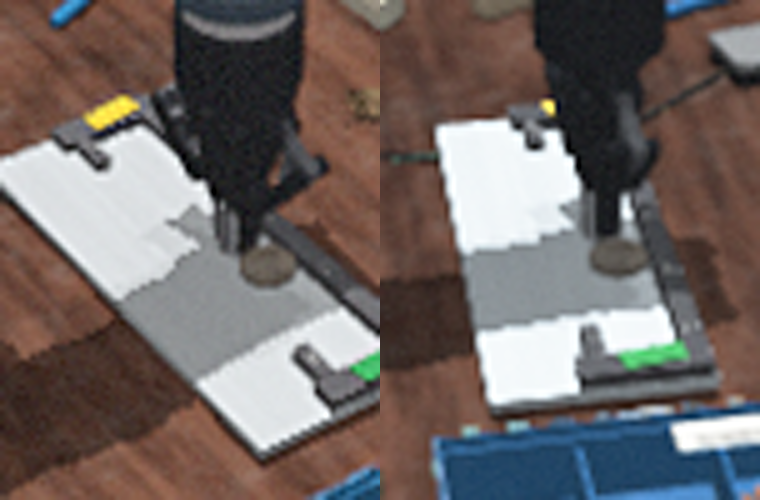

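View pics/a16_w.png

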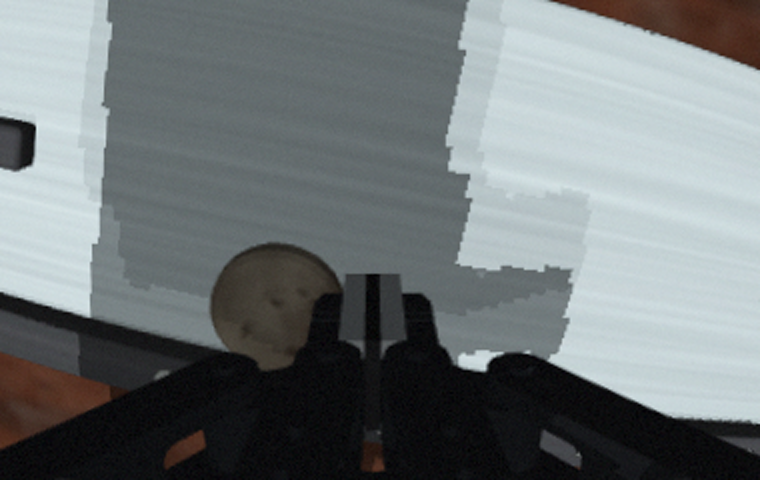

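The disc is sliding along the rail ahead of the fingertip (scene px about (327,223)). Carrying on.

move_arm:
  increments: [-1, -0.0049, -0.001, 0, 0, 0, 0, -1, -0.0098, -0.002, 0, 0, 0, 0, -1, -0.0147, -0.003, 0, 0, 0, 0, -1, -0.0196, -0.004, 0, 0, 0, 0, -1, -0.0245, -0.005, 0, 0, 0, 0, -1, -0.0294, -0.006, 0, 0, 0, 0, -1, -0.0343, -0.007, 0, 0, 0, 0, -1, -0.0392, -0.008, 0, 0, 0, 0]

```text
clock: 13.85
tcp_pos: [575.6, -7.3, -7.6]
tool_rot: [[-0.199, 0.98, -0.0], [0.98, 0.199, -0.0], [0.0, -0.0, -1.0]]
force: [-0.4, 0.6, -0.4]
finger_gap: -0.001
```

```bash
python3 look.py a17
```

```text
13.85 [575.59  -7.34  -7.61] [-0.36  0.55 -0.44] [[-0.1988, 0.98, -0.0001], [0.98, 0.1988, -0.0], [0.0, -0.0001, -1.0]]
scene [[328.22357383 231.71543525]] [[271.11786913 308.57717626]]
side [[323.79853942 226.12084671]] [[233.99269708 305.60423357]]
```

View pics/a17_s.png

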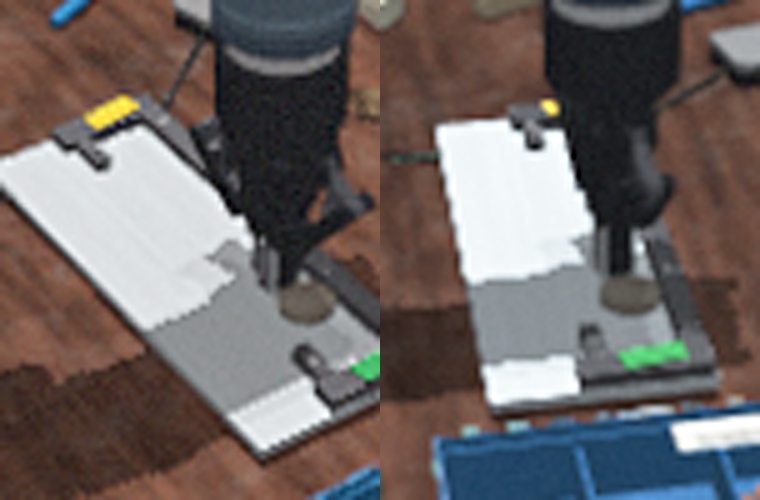

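move_arm:
  increments: [-1, -0.0049, -0.001, 0, 0, 0, 0, -1, -0.0098, -0.002, 0, 0, 0, 0, -1, -0.0147, -0.003, 0, 0, 0, 0, -1, -0.0196, -0.004, 0, 0, 0, 0, -1, -0.0245, -0.005, 0, 0, 0, 0, -1, -0.0284, -0.006, 0, 0, 0, 0, -1, -0.0313, -0.0065, 0, 0, 0, 0, -1, -0.0313, -0.0065, 0, 0, 0, 0]

```text
clock: 14.67
tcp_pos: [575.5, -39.9, -7.6]
tool_rot: [[-0.198, 0.98, 0.0], [0.98, 0.198, -0.001], [-0.001, 0.0, -1.0]]
force: [-0.4, 0.4, -0.6]
finger_gap: 0.0
```

```bash
python3 look.py a18
```

```text
14.6667 [575.51 -39.86  -7.56] [-0.37  0.41 -0.62] [[-0.1978, 0.9803, 0.0001], [0.9803, 0.1978, -0.0005], [-0.0005, 0.0, -1.0]]
scene [[334.59529855 237.65928135]] [[302.97649273 338.29640676]]
side [[325.80926197 232.33796549]] [[244.04630986 336.68982743]]
```

View pics/a18_s.png

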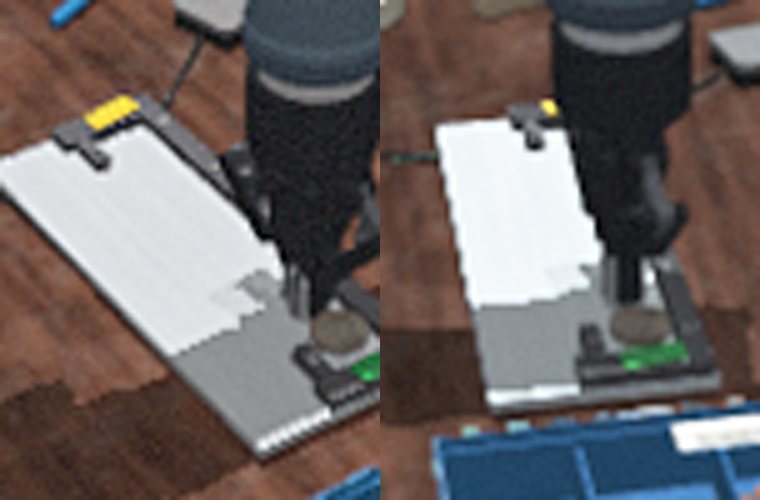

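View pics/a18_w.png

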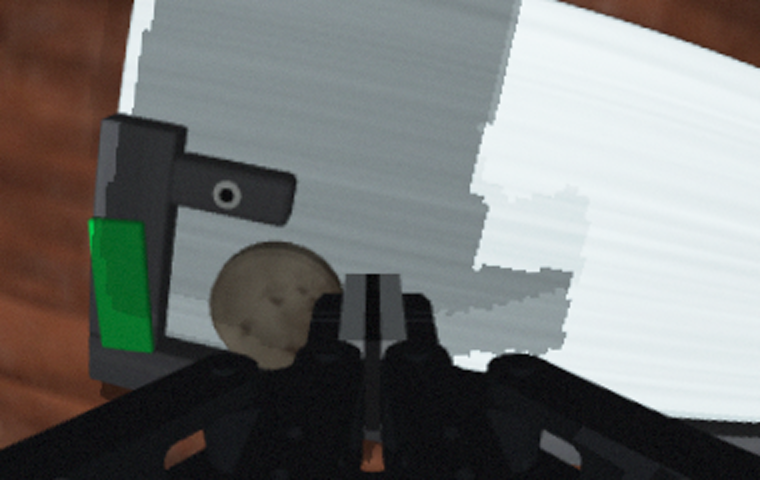

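move_arm:
  increments: [-1, -0.003, -0.0006, 0, 0, 0, 0, -1, -0.006, -0.0012, 0, 0, 0, 0, -1, -0.008, -0.0016, 0, 0, 0, 0, -1, -0.008, -0.0016, 0, 0, 0, 0]

```text
clock: 15.15
tcp_pos: [575.5, -47.7, -7.6]
tool_rot: [[-0.198, 0.98, 0.0], [0.98, 0.198, -0.001], [-0.0, -0.0, -1.0]]
force: [-1.4, -0.4, -0.3]
finger_gap: -0.0
```

move_arm:
  increments: [-1, -0.001, -0.0002, 0, 0, 0, 0, -1, -0.002, -0.0004, 0, 0, 0, 0, -1, -0.002, -0.0004, 0, 0, 0, 0]

```text
clock: 15.4
tcp_pos: [575.5, -49.1, -7.6]
tool_rot: [[-0.199, 0.98, -0.0], [0.98, 0.199, -0.0], [-0.0, -0.0, -1.0]]
force: [0.2, -0.8, -0.5]
finger_gap: 0.001
```

move_arm:
  increments: [-1, -0.001, -0.0002, 0, 0, 0, 0, -1, -0.001, -0.0002, 0, 0, 0, 0]

```text
clock: 15.57
tcp_pos: [575.5, -50.0, -7.6]
tool_rot: [[-0.199, 0.98, -0.0], [0.98, 0.199, -0.0], [-0.0, -0.0, -1.0]]
force: [-0.1, -0.3, -0.3]
finger_gap: -0.004
```

move_arm:
  increments: [-1, -0.001, -0.0002, 0, 0, 0, 0, -1, -0.001, -0.0002, 0, 0, 0, 0]

```text
clock: 15.73
tcp_pos: [575.5, -51.1, -7.6]
tool_rot: [[-0.199, 0.98, -0.0], [0.98, 0.199, -0.0], [-0.0, -0.0, -1.0]]
force: [-0.4, 1.6, -0.3]
finger_gap: 0.002
```

move_arm:
  increments: [-1, -0.001, -0.0002, 0, 0, 0, 0, -1, -0.001, -0.0002, 0, 0, 0, 0]

```text
clock: 15.9
tcp_pos: [575.5, -52.2, -7.6]
tool_rot: [[-0.199, 0.98, -0.0], [0.98, 0.199, -0.0], [-0.0, -0.0, -1.0]]
force: [1.1, 0.3, 0.6]
finger_gap: -0.0
```

```bash
python3 look.py a19
```

```text
15.9 [575.53 -52.16  -7.58] [1.09 0.27 0.57] [[-0.1987, 0.9801, -0.0], [0.9801, 0.1987, -0.0001], [-0.0001, -0.0, -1.0]]
scene [[337.07911301 239.96924961]] [[315.39556505 349.84624805]]
side [[326.61294858 234.78145236]] [[248.0647429  348.90726181]]
```

View pics/a19_w.png

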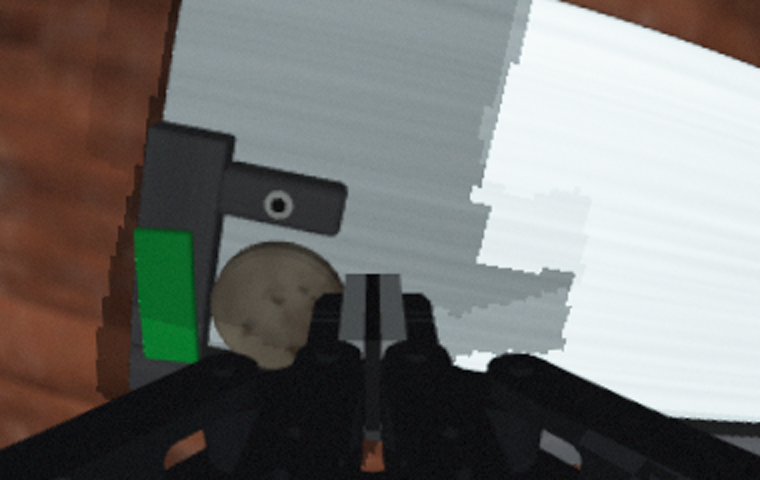

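Almost home; a sliver may remain at the stop. Half-millimetre steps from here.

move_arm:
  increments: [-1, -0.001, -0.0002, 0, 0, 0, 0, -1, -0.001, -0.0002, 0, 0, 0, 0]

```text
clock: 16.22
tcp_pos: [575.6, -52.5, -7.6]
tool_rot: [[-0.199, 0.98, -0.0], [0.98, 0.199, 0.001], [0.001, 0.0, -1.0]]
force: [0.1, 1.6, 0.4]
finger_gap: -0.001
```

move_arm:
  increments: [-1, -0.001, -0.0002, 0, 0, 0, 0, -1, -0.001, -0.0002, 0, 0, 0, 0]

```text
clock: 16.38
tcp_pos: [575.5, -52.8, -7.6]
tool_rot: [[-0.2, 0.98, -0.0], [0.98, 0.2, 0.001], [0.001, 0.0, -1.0]]
force: [-0.5, 4.5, 0.6]
finger_gap: -0.001
```

move_arm:
  increments: [-1, -0.001, -0.0002, 0, 0, 0, 0, -1, -0.001, -0.0002, 0, 0, 0, 0]

```text
clock: 16.55
tcp_pos: [575.5, -52.9, -7.7]
tool_rot: [[-0.2, 0.98, -0.0], [0.98, 0.2, 0.002], [0.002, 0.0, -1.0]]
force: [-1.1, 6.5, 1.6]
finger_gap: -0.003
```

move_arm:
  increments: [-1, 0.006, 0.001, 0, 0, 0, 0, -1, 0.02, 0.004, 0, 0, 0, 0, -1, 0.035, 0.006, -0.005, 0, 0, 0, -1, 0.04, 0.006, -0.04, 0, 0, 0, -1, 0.04, 0.006, -0.08, 0, 0, 0, -1, 0.04, 0, -0.12, 0, 0, 0, -1, 0.04, -0.005, -0.16, 0, 0, 0, -1, 0.04, -0.01, -0.19, 0, 0, 0]

```text
clock: 17.22
tcp_pos: [558.6, -18.9, 185.8]
tool_rot: [[-0.198, 0.98, 0.003], [0.98, 0.198, -0.001], [-0.002, 0.003, -1.0]]
force: [1.3, 0.5, -0.1]
finger_gap: 0.004
```

move_arm:
  increments: [-1, 0, 0, 0, 0, 0, 0, -1, 0, 0, 0, 0, 0, 0, -1, 0, 0, 0, 0, 0, 0, -1, 0, 0, 0, 0, 0, 0]

```text
clock: 17.55
tcp_pos: [556.8, -18.0, 180.9]
tool_rot: [[-0.199, 0.98, -0.003], [0.98, 0.199, -0.001], [-0.0, -0.003, -1.0]]
force: [-0.1, -1.3, 0.5]
finger_gap: 0.001
```

```bash
python3 look.py a20
python3 - <<'E'
from h import *
im=bot.get_image('wrist')[:,:,::-1]
cv2.imwrite('pics/f_w.png',cv2.resize(im[110:250,170:350],None,fx=4,fy=4,interpolation=cv2.INTER_CUBIC))
E
```

```text
17.55 [556.77 -18.01 180.87] [-0.11 -1.28  0.49] [[-0.1988, 0.98, -0.0026], [0.98, 0.1988, -0.0006], [-0.0, -0.0027, -1.0]]
scene [[326.29509548 184.11645024]] [[261.47547742  70.58225119]]
side [[317.04406931 169.97220876]] [[200.22034654  24.86104381]]
```

View pics/f_w.png

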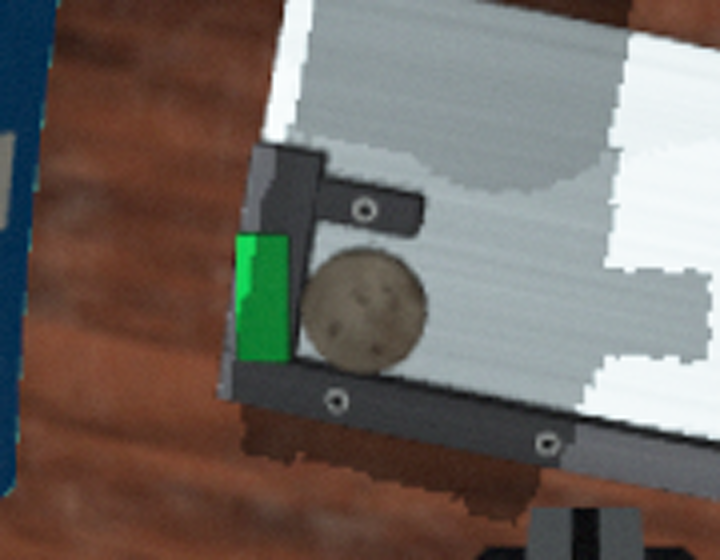

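View pics/a20_w.png

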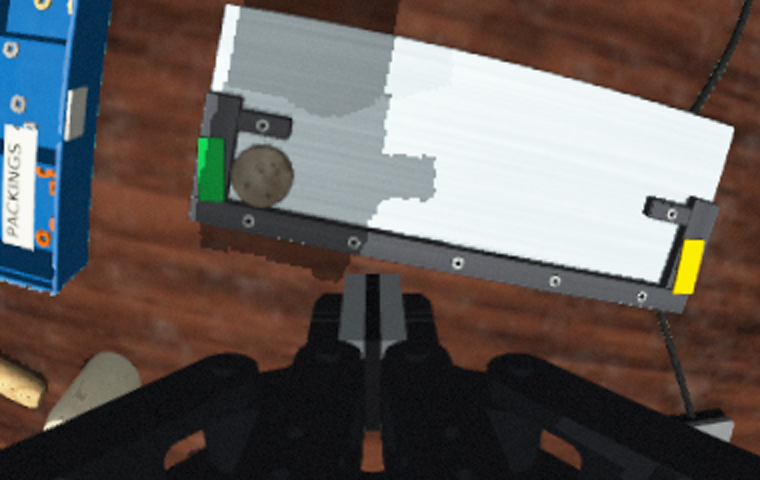

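View pics/a20_s.png

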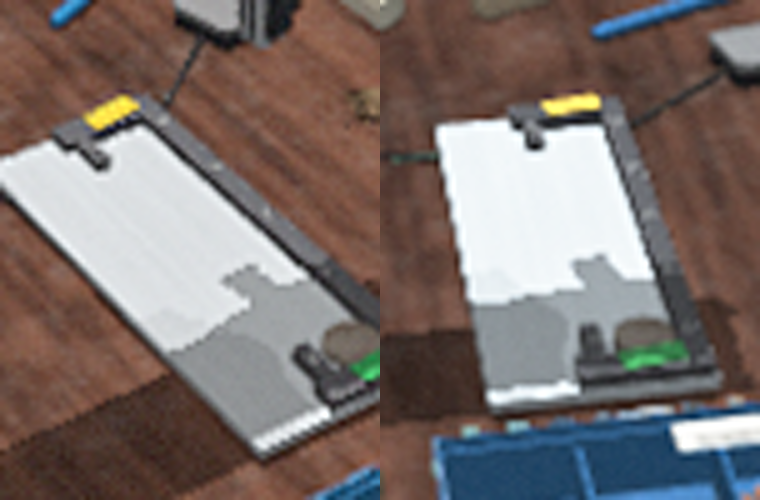

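The disc (enlarged px (365,312)) meets the end stop and the rail, and the hand is clear. I'll check it numerically in the jig's frame.

Run:
```python
from h import *
s=bot.observe();pos,R=s['tcp_pos'],s['tool_rot']
o=lambda q:np.array(q,float)/4+[170,110]-.37
J=[(-14,-135,24),(-8,-106,24),(4,-106,24),(62.5,-155,24),(-8,-135,24),(4,-135,24)]
z=o([(328,154),(424,193),(416,238),(222,397),(324,178),(317,221)])
r=least_squares(lambda p:(wproj(jig(p,J),pos,R)-z).ravel(),[553,42,0]);p=r.x
d=wback(o((365,312)),22,pos,R)
print(p,r.fun.reshape(-1,2).round(1).tolist(),'disc in jig',tojig(p,d))
t=wback(o((263,298)),27,pos,R);print('tag dist',np.hypot(*(t-d)), s['clock'])
for k in range(1):
    cv2.imwrite('pics/f_scene.png',bot.get_image('scene')[:,:,::-1])
```

```text
[ 5.53237147e+02  4.22783892e+01 -8.49630729e-03] [[-0.4, -0.4], [0.9, 0.5], [0.9, 0.1], [-1.0, 1.8], [-0.3, -0.9], [-0.4, -0.9]] disc in jig [  27.6880943  -117.47688201]
tag dist 27.99528423834793 17.75
```

View pics/f_scene.png

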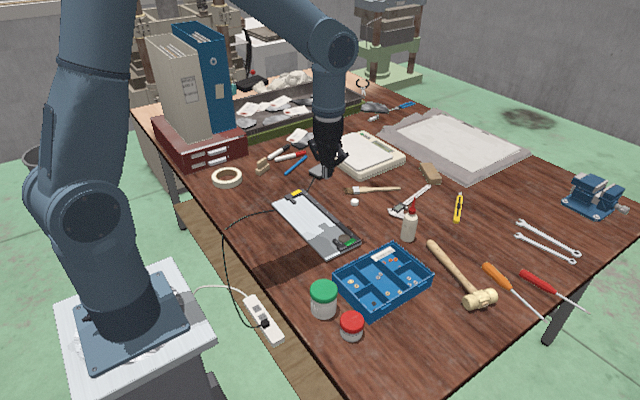

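The disc measures (27.7, -117.5) in the jig's frame, against (27.5, -117.5) for the pocket. The bystanders haven't moved.

```bash
python3 -c "
from bench import bot
print(bot.close_job())"
```

```text
the job is handed in; nothing more can be done
None
```

The disc is home in the green-tag pocket (the jig's -y end), against both the rail and the end stop. I handed the job in at about 18 s.

**What I did:** With the fingers shut, I pushed the disc across the bed until it touched the rail, with about 7.5 N showing. I then slid it along the rail from behind, with the fingertips turned 0.2 rad so the push also pressed it towards the rail. It stopped firmly at the end stop at about 6.5 N. I backed the hand off and raised it well clear.

**Last checks:**
- **Position:** the final wrist picture puts the disc at (27.7, -117.5) mm in the jig's frame; home is (27.5, -117.5). It measured 28.0 mm from the green tag, against a nominal 27.5.
- **Bystanders:** nothing else on the bench looks moved in the final scene picture.

**What disagreed:**
- **Fingertip position:** the real fingertips ended about 25 mm short of the reported TCP. I found this from the pictures and from lightly touching the bed, which peaked at about 19 N, and set the pushing height from that.
- **Jig position:** the fixed cameras put the jig about 7 mm nearer -y than the wrist camera did. I used the wrist figures, and the contacts agreed with them to within a few mm.
- **Rail contact during the slide:** I judged this from pictures, since the forces there were within noise.

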